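# Press the snap cap onto a culture jar with the bench capping press

## Robot

A 7-joint arm with a two-finger parallel gripper is mounted at the origin on the work surface. World frame = base frame: x ahead of the robot, y to its left, z up, the work surface at z = 0. Lengths are in m, angles in degrees, forces in N, time in s.
With the tool pointing down it reaches from about 0.425 to 0.875 m from the base axis. Payload 4.7 kg.
Tool frame: the origin (TCP) lies on the mounting face of the last link; the fingertips stand 173 mm ahead of it and the grasp point (between the pads) lies 155 mm ahead of it; z points along the fingers, y is the direction in which the jaws open and shut (so a half turn about z gives the same grasp; the last joint's range is limited). The gripper opens to 85 mm and grips with 20 to 120 N. Pads are 22 mm wide; open, the fingers measure 114 mm over their backs; the gripper's body (76 mm by 85 mm) begins 54 mm behind the grasp point. The pads swing forward as they close: fully open they stand 13 mm farther back than shut.
Start: joints at [67.042, 18.392, -4.016, 83.108, 1.295, 78.541, -3.26], TCP at [0.262, -0.595, 0.405] pointing down, gripper open.
Joint ranges: [-163.93, 163.93], [-17.29, 119.83], [-79.2, 71.16], [3.27, 140.29], [-89.18, 269.18], [5.43, 117.66], [-154.24, 154.24]. Speed limits (degrees/s): [147.25, 147.25, 180, 180, 180, 180, 180].

## Interface

Orientations are given as a 3x3 rotation matrix whose columns are the frame's x, y, z axes.
In Python, from cell import * gives the robot as it stands.
- The arm moves only by the tool send_rows, never from a script. Its argument "plan" is a list of rows, each an object with "translation": the shift along the tool's x, y, z in m, a list of three; "turn": the turn about the tool's z in rad; "fingers": the finger opening in m, from 0 to 0.0854. A call has 1 to 5 rows; each row is the pose to reach, as a shift and turn from the pose commanded when the call began, along the tool's axes at that moment; what a row does not reach only later rows make up. A row lasts 1/8 s, in which the tool goes at most 62.5 mm and 10.7 degrees, less where a joint would pass 70% of its speed; a pose out of reach is approached as far as the arm can. A call with a gripper value outside its range is refused whole. The fingers move at their own pace and stop on an object; "newtons" is the grip in N (left out, the last holds). Time passes only in rows, so rows that repeat a pose let the fingers close. It gives the time, the measured TCP pose, the force and the opening at its end, in the units of the state.
- get_state(): the state, without advancing time (a new reading comes with each control period).
- camera(name): name is "side" or "top"; returns a dict with "image" (400x640x3 uint8, red, green, blue), "fov_y" (degrees; the focal length in pixels is half the picture's height over the tangent of half this angle, whatever the lens; pixels are square), "cx", "cy" (the principal point, pixels), "R" (3x3) and "t" (3): a world point X has camera coordinates R X + t. Camera axes: x right, y down, z forward; pixel columns grow to the right and rows downward; lengths in m; the calibration is good to about 2 mm. A picture is of the moment at which its call begins. There is no depth.
- job_done(): hands the job in, once; it reports no verdict.
The state is a dict: "t": time; "joint_positions": joint angles; "qd": joint speeds; "joint_torque": joint torques, N m; "tool_pos": TCP position; "eef_rot": TCP orientation; "contact_force": force on the tool from outside, world axes, zero at the start; "torque": the same for the moment, N m; "grip_width": finger opening in m.
Only numpy, scipy, OpenCV 4.12 (cv2) and the standard library are available. Lean on these libraries where they do the work, as an engineer would, in place of code of your own. Each camera call takes 0.05 s, during which the arm holds its last target. There are 200 camera calls.

## Task

Finish the jar waiting in the bench capping press: slide the tray that carries it all the way in under the plunger until it stops, then push the red plunger knob fully down so that the press snaps the orange cap home on the jar, and let the knob spring back up. Cap it only with the press, not by hand, leave the jar standing in its tray under the plunger, and do not disturb the other glassware.

Things in the scene. Friction and masses are not known exactly. Their poses are not given: they have to be found in the camera images.
- press: Blue steel C-frame capping press fixed to the bench. Origin on the bench top, straight below the vertical plunger axis; z up; +x is the direction in which the tray slides in, towards the column. Base plate 340 x 130 x 24 mm (x from -200 to +140 mm). Column 80 mm wide at x +80 to +130 mm. Head (overhanging arm) 80 mm wide, x -45 to +130 mm, from 175 to 225 mm above the bench. The throat is open at the front and both sides.
- shuttle (a joint): Sliding aluminium tray of the press, m: 0 = fully out (towards the press's -x), 0.130 = fully in against its stop, jar exactly under the plunger. It starts fully out. Sliding friction about 2 N, no spring: it stays where it is left.
- push_plate (a point): Middle of the outer face (facing the press's -x) of the tray's upright yellow push plate, 71 mm above the bench. The plate is 70 mm wide across the slide (press y), 12 mm thick, and stands from 26 to 90 mm above the bench; push it towards the press's +x, or pinch it by its thickness from above. Its outer face is 104 mm from the jar's axis. Axes parallel to the press's.
- nest (a point): Centre of the floor of the square white-rimmed nest in the tray, where the jar stands: 36 mm above the bench, inside 72 x 72 mm, rim 14 mm high. Axes parallel to the press's.
- jar_mid (a point): Loose glass jar, diameter 64 mm, 88 mm high without cap, 0.2 to 0.35 kg, standing in the nest; the point is on its axis 44 mm above its foot. z along the axis. Not to be handled.
- cap (a joint): Orange snap cap (diameter 67 mm, 22 mm high) on the jar's neck, m: 0 = loosely on, 8 mm above the shoulder; 0.008 = fully home on the shoulder. It takes about 5 N to move, and stays where it is pushed.
- cap_top (a point): Centre of the cap's top: 136 mm above the bench at first, 128 mm when fully home.
- plunger (a joint): Vertical sprung plunger of the press, m: 0 = up at rest, grows as it is pressed. Its black foot (diameter 50 mm) meets the loose cap at about 0.024 and has the cap fully home at about 0.032, where it stops (0.036 with no jar). Return spring 5 N at rest to 10 N at the bottom; with the cap about 15 N is needed. It springs back when released.
- knob_top (a point): Centre of the flat top (diameter 44 mm) of the red mushroom knob (diameter 68 mm) on the plunger, straight above the press's origin, 300 mm above the bench at rest. Push it straight down.
- jar_done: Bystander: finished jar with its orange cap, diameter 67 mm, 92 mm high, beside the press; origin at the centre of its foot.
- jar_wait: Bystander: uncapped jar, diameter 64 mm, 88 mm high, beside the press; origin at the centre of its foot.
- flask: Bystander: green conical flask, diameter 90 mm, 135 mm high; origin at the centre of its foot.
- beaker: Bystander: clear beaker, diameter 80 mm, 100 mm high; origin at the centre of its foot.
- reagent: Bystander: amber bottle with a blue cap, diameter 76 mm, 150 mm high; origin at the centre of its foot.
- wash: Bystander: white plastic bottle with a red cap, diameter 64 mm, 150 mm high; origin at the centre of its foot.
- jar: The same jar as point jar_mid; origin at the centre of its foot.
Not all that is in view belongs to the job. What is shaped like the jar but pink is not meant.

How it is judged (in metres and radians):
On the way, in this order (a step that is already met when the one before it is completed fails the run):
1. the tray is pushed fully in (within 6 mm of its stop) with the jar upright in its nest, the cap still loose and the plunger up (value of joint shuttle above 0.124 m and value of joint cap below 0.003 m and value of joint plunger below 0.012 m and horizontal distance between jar_mid and nest below 0.012 m and angle between jar_mid's own z axis and vertical below 0.12 rad), for 0.1 s.
2. with the tray in, the plunger is pressed to the bottom and the cap is home (value of joint shuttle above 0.124 m and value of joint plunger above 0.029 m and value of joint cap above 0.0065 m and horizontal distance between jar_mid and nest below 0.012 m and angle between jar_mid's own z axis and vertical below 0.12 rad), for 0.1 s.
At the end, for the whole second after the job is handed in: The tray is within 6 mm of its inner stop, the cap is within 1.5 mm of fully home, the plunger is back up (within 4 mm of rest), and the jar stands still and upright (within 0.12 rad), centred within 12 mm in its nest (value of joint shuttle above 0.124 m and value of joint cap above 0.0065 m and value of joint plunger below 0.004 m and linear speed of jar below 0.02 m/s and horizontal distance between jar_mid and nest below 0.012 m and angle between jar_mid's own z axis and vertical below 0.12 rad); the robot touches nothing.
It fails at once if another piece of glassware is moved more than 25 mm (distance of any of jar_done, jar_wait, flask, beaker, reagent, wash from where it was at the start of the episode above 0.025 m).
It fails at once if the robot presses the cap or jar itself with more than 4 N (contact force between any of the arm, the fingers and jar above 4 N).
It also fails if it takes over 51 s, if anything falls off the work surface, if the arm or the gripper's body presses on something with over 40 N, if the wrist force passes 120 N, or if a joint passes its speed limit or range.

## Working session

There is one attempt and no reset: what is moved stays moved. The work goes in short steps, Python scripts to look and compute and a tool call to move; the robot and the scene stay as the last step left them, time stands still between calls to the robot, and variables do not carry over. Pictures are saved under pics/ and viewed, about 8 in all and at most 12, crops included, and the job is handed in when it is done.

Besides the shell and the picture viewer there is one more tool, called after "Emit:" as name(argument=value, ...) on one line, values as JSON. send_rows: Moves the arm, as the interface text tells. Its arguments: {"type":"object","properties":{"plan":{"type":"array"},"newtons":{"type":"number"}},"required":["plan"]}

```bash
mkdir -p pics
python3 - <<'E'
from cell import *
import cv2
for n in("side","top"):
    c=camera(n);cv2.imwrite(f"pics/{n}0.png",c["image"][:,:,::-1]);print(n,c["fov_y"],c["cx"],c["cy"],c["R"],c["t"])
s=get_state();print(s["t"],s["tool_pos"],s["eef_rot"],s["contact_force"])
E
```

```text
side 52.82875736174188 324.18483437214155 201.16728462343045 [[-0.93001388  0.36751846 -0.00208704]
 [ 0.28833555  0.72609495 -0.62421849]
 [-0.22789643 -0.58113363 -0.78124703]] [ 0.50966781 -0.04666388  1.58571285]
top 49.64465745070301 319.50687362797214 201.96860470154513 [[-2.13055352e-02 -9.99771634e-01 -1.65979166e-03]
 [-9.95454403e-01  2.13676161e-02 -9.28114083e-02]
 [ 9.28256791e-02 -3.25149818e-04 -9.95682323e-01]] [0.01483953 0.56046742 1.32697649]
0.1 [ 0.26186578 -0.59472438  0.40370899] [[ 9.15179488e-01  4.03045799e-01 -7.67113171e-04]
 [ 4.03046521e-01 -9.15178184e-01  1.54698862e-03]
 [-7.85379770e-05 -1.72495454e-03 -9.99998509e-01]] [ 0.19871237 -0.19528527  0.31718785]
```

View pics/top0.png

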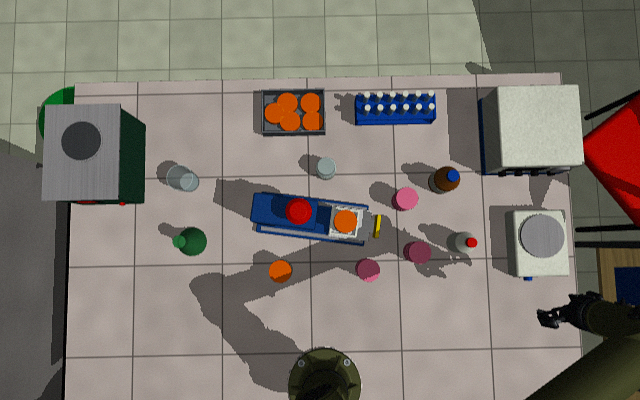

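View pics/side0.png

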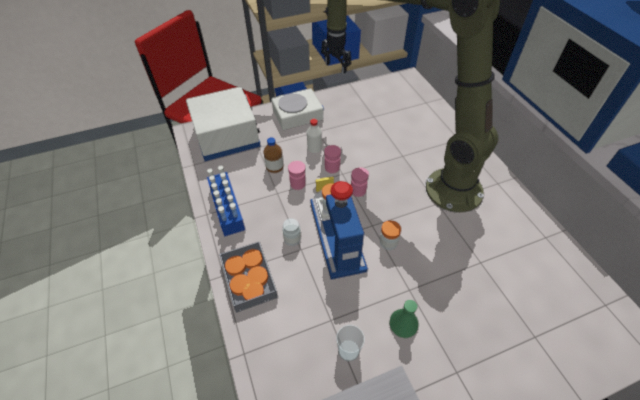

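The top picture shows the press with its red knob at (299,211), the loose orange cap in the white nest at (345,221) and the yellow plate at (378,226). Pink jars near (405,198), (417,252) and (368,270) are decoys, and the orange cap at (280,271) is jar_done. The side view shows the knob at (342,190) and the plate at (324,184). I'll enlarge both to confirm.

```bash
cat > h.py <<'E'
from cell import *
import cv2, numpy as np
def crop(img,x0,y0,w,h,k): return cv2.resize(img[y0:y0+h,x0:x0+w],None,fx=k,fy=k,interpolation=cv2.INTER_CUBIC)
def ray(c,u,v,):
    f=200/np.tan(np.radians(c["fov_y"]/2)); R=np.array(c["R"]);t=np.array(c["t"])
    return -R.T@t, R.T@np.array([(u-c["cx"])/f,(v-c["cy"])/f,1])
def at(c,u,v,z):
    o,d=ray(c,u,v); return (o+d*(z-o[2])/d[2])[:3]
E
python3 - <<'E'
from h import *
a=cv2.imread("pics/top0.png");b=cv2.imread("pics/side0.png")
cv2.imwrite("pics/c0.png",np.vstack([crop(a,240,180,160,70,5),crop(b,290,160,160,60,5)[:250]]))
E
```

```text
(no output)
```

View pics/c0.png

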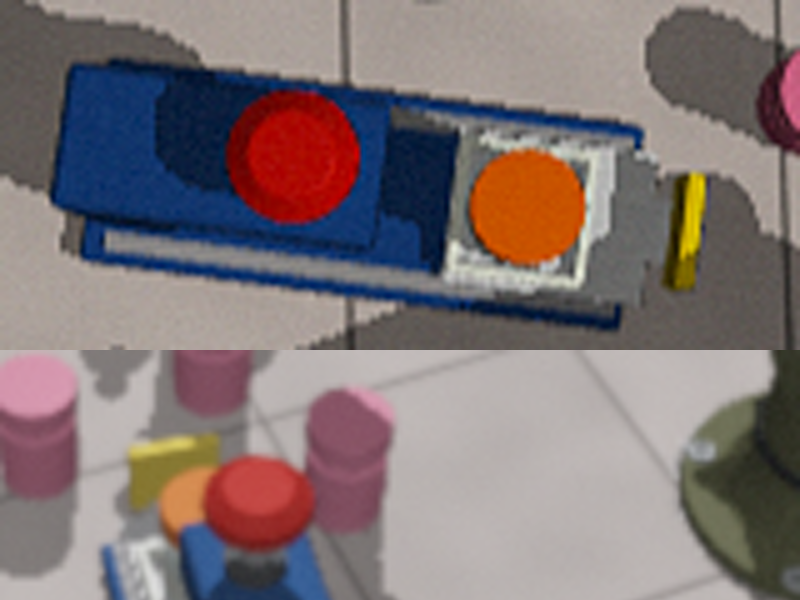

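Run:
```python
from h import *
c=camera("top");s=camera("side")
cv=lambda u,v:(240+u/5-.4,180+v/5-.4)
K=at(c,*cv(292,154),.295);C=at(c,*cv(527.5,207),.136)
print("K",K,"C",C,"dist",np.linalg.norm((K-C)[:2]),"dir",np.degrees(np.arctan2(*(K-C)[1::-1])))
# base edges direction: corners of base front edge, z=.024
A=at(c,*cv(88,258),.024);B=at(c,*cv(617,327),.024);D=at(c,*cv(642,130),.024)
print("base",A,B,D,np.degrees(np.arctan2(*(A-B)[1::-1])),np.linalg.norm((A-B)[:2]),np.linalg.norm((D-B)[:2]),np.degrees(np.arctan2(*(D-B)[1::-1])))
for p in [(705,174),(694,288),(692,174),(668,288)]: print("plate",at(c,*cv(*p),.09))
sv=lambda u,v:(290+u/5-.4,160+(v-350)/5-.4)
print("Kside",at(s,*sv(260,490),.300),"Cside?",at(s,*sv(195,500),.136))
for p in [(130,445),(218,436)]: print("plate side",at(s,*sv(*p),.09))
for n,p,z in[("pinkR",(405,198),.1),("pinkD",(417,252),.1),("pinkL",(368,270),.1),("done",(280,271),.09),("wait",(326,162),.088),("wash",(471,242),.15),("reag",(452,175),.15)]: print(n,at(c,*p,z))
```

```text
K [0.51557242 0.05715042 0.295     ] C [ 0.49414818 -0.0691738   0.136     ] dist 0.12812809570829925 dir 80.37438112371552
base [0.4735818  0.19884964 0.024     ] [ 0.42380425 -0.12929222  0.024     ] [ 0.5461754  -0.14870196  0.024     ] 81.37426674083342 0.33189589690757326 0.12390091357804589 -9.012812925592915
plate [ 0.51370209 -0.17786729  0.09      ]
plate [ 0.44633142 -0.16903923  0.09      ]
plate [ 0.51386751 -0.17014344  0.09      ]
plate [ 0.44665932 -0.15366642  0.09      ]
Kside [0.51601006 0.06167444 0.3       ] Cside? [ 0.50193452 -0.07384309  0.136     ]
plate side [ 0.51205537 -0.17763566  0.09      ]
plate side [ 0.44761148 -0.16174635  0.09      ]
pinkR [ 0.56012747 -0.25029575  0.1       ]
pinkD [ 0.40071029 -0.27908002  0.1       ]
pinkL [ 0.35166027 -0.13416847  0.1       ]
done [0.35357834 0.12323472 0.09      ]
wait [ 0.67531324 -0.01925117  0.088     ]
wash [ 0.42678245 -0.42111458  0.15      ]
reag [ 0.61833384 -0.3771367   0.15      ]
```

Both views agree. The knob is at about (0.516, 0.059), the slide direction about 81°, and the plate's outer face at about (0.478, −0.172). Knob-to-cap distance measures 0.128 m against the 0.130 m given. I'll move with the fingers shut to a point behind the plate.

Emit:
send_rows(plan=[{"translation":[0.034,-0.026,0],"turn":-0.1,"fingers":0},{"translation":[0.069,-0.053,0],"turn":-0.2,"fingers":0},{"translation":[0.103,-0.079,0],"turn":-0.3,"fingers":0},{"translation":[0.138,-0.106,0],"turn":-0.4,"fingers":0},{"translation":[0.172,-0.132,0],"turn":-0.5,"fingers":0}], newtons=40)

```text
t: 0.82
tool_pos: [0.3667, -0.4033, 0.4046]
eef_rot: [[0.607, 0.795, -0.0], [0.795, -0.607, -0.0], [-0.0, -0.0, -1.0]]
contact_force: [0.4, 0.0, -0.2]
grip_width: 0.0003
```

```bash
cat >> h.py <<'E'
U=np.array([np.cos(np.radians(81)),np.sin(np.radians(81)),0])
def go(x,y,z):
    s=get_state();R=np.array(s["eef_rot"]);p=np.array(s["tool_pos"])
    print(s["t"],p.round(4),"F",np.round(s["contact_force"],1),"shift",(R.T@(np.array([x,y,z])-p)).round(4),"yaw x",np.degrees(np.arctan2(R[1,0],R[0,0])).round(1),"q",np.round(s["joint_positions"],0))
E
python3 -c "
from h import *
go(.471,-.215,.404)"
```

```text
0.825 [ 0.3667 -0.4033  0.4046] F [ 0.4  0.  -0.2] shift [ 0.2129 -0.0315  0.0006] yaw x 52.6 q [ 58.   6. -14.  98.   2.  76.   6.]
```

Emit:
send_rows(plan=[{"translation":[0.045,-0.006,0],"turn":-0.1},{"translation":[0.09,-0.012,0],"turn":-0.2},{"translation":[0.135,-0.018,0],"turn":-0.3},{"translation":[0.18,-0.025,0],"turn":-0.4},{"translation":[0.213,-0.031,0],"turn":-0.495}])

```text
validation failed for argument at $.pl...
```

```bash
python3 -c "
from h import *
go(.471,-.215,.228)"
```

```text
0.825 [ 0.3667 -0.4033  0.4046] F [ 0.4  0.  -0.2] shift [ 0.2129 -0.0315  0.1766] yaw x 52.6 q [ 58.   6. -14.  98.   2.  76.   6.]
```

Every row needs the fingers value, so I'll send it again with that added.

Emit:
send_rows(plan=[{"translation":[0.045,-0.006,0],"turn":-0.1,"fingers":0},{"translation":[0.09,-0.012,0],"turn":-0.2,"fingers":0},{"translation":[0.135,-0.018,0],"turn":-0.3,"fingers":0},{"translation":[0.18,-0.025,0],"turn":-0.4,"fingers":0},{"translation":[0.213,-0.031,0],"turn":-0.495,"fingers":0}])

```text
t: 1.45
tool_pos: [0.4723, -0.215, 0.4048]
eef_rot: [[0.155, 0.988, 0.0], [0.988, -0.155, -0.0], [-0.0, 0.0, -1.0]]
contact_force: [0.1, -0.3, -0.1]
grip_width: -0.0
```

```bash
python3 -c "
from h import *
go(.471,-.215,.228)"
```

```text
1.45 [ 0.4723 -0.215   0.4048] F [ 0.1 -0.3 -0.1] shift [-0.0002 -0.0013  0.1768] yaw x 81.1 q [ 47.   4. -26. 101.   2.  76.  11.]
```

Yaw is now 81.1°. Next I go straight down, then look.

Emit:
send_rows(plan=[{"translation":[0,-0.001,0.04],"turn":0,"fingers":0},{"translation":[0,-0.001,0.08],"turn":0,"fingers":0},{"translation":[0,-0.001,0.12],"turn":0,"fingers":0},{"translation":[0,-0.001,0.155],"turn":0,"fingers":0},{"translation":[0,-0.001,0.177],"turn":0,"fingers":0}])

```text
t: 2.08
tool_pos: [0.4698, -0.217, 0.2257]
eef_rot: [[0.16, 0.987, -0.002], [0.987, -0.16, 0.001], [0.0, -0.002, -1.0]]
contact_force: [0.4, 0.4, -0.1]
grip_width: -0.0004
```

Run:
```python
from h import *
go(.494-.016-.011*.156,-.172-.011,.228)
a=camera("top")["image"][:,:,::-1];b=camera("side")["image"][:,:,::-1]
cv2.imwrite("pics/c1.png",np.vstack([crop(a,260,180,200,75,4),crop(b,260,150,200,70,4)]))
```

```text
2.075 [ 0.4698 -0.217   0.2257] F [ 0.4  0.4 -0.1] shift [ 0.0346  0.001  -0.0023] yaw x 80.8 q [ 45.  14. -25. 112.   7.  56.   7.]
```

View pics/c1.png

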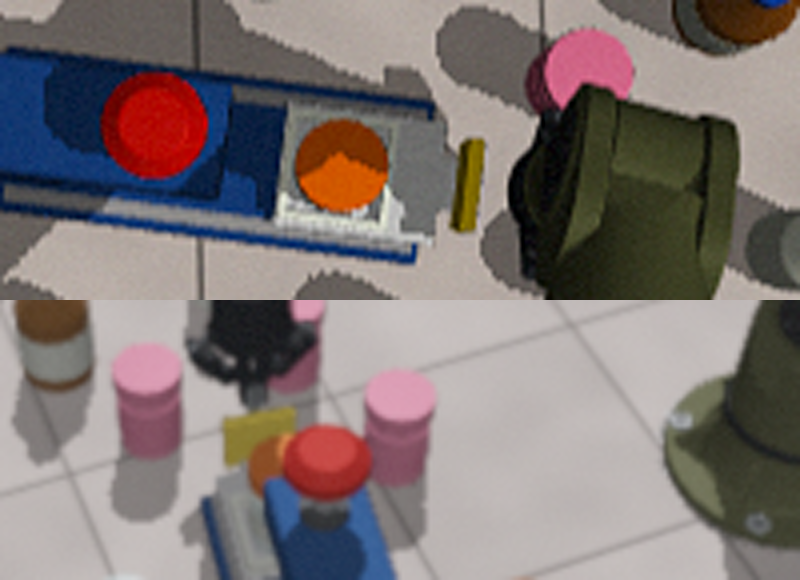

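The gripper is behind the plate and centred on it, and the jar is untouched. I'll push gently.

Emit:
send_rows(plan=[{"translation":[0.015,0.0,0],"turn":0,"fingers":0},{"translation":[0.024,0,0],"turn":0,"fingers":0},{"translation":[0.03,0,0],"turn":0,"fingers":0},{"translation":[0.037,0,0],"turn":0,"fingers":0},{"translation":[0.045,0,0],"turn":0,"fingers":0}])

```text
t: 2.8
tool_pos: [0.4779, -0.173, 0.2284]
eef_rot: [[0.161, 0.987, 0.001], [0.987, -0.161, -0.002], [-0.001, 0.001, -1.0]]
contact_force: [-0.1, -2.2, 1.9]
grip_width: -0.0001
```

Emit:
send_rows(plan=[{"translation":[0.01,0.0,0],"turn":0,"fingers":0},{"translation":[0.02,0,0],"turn":0,"fingers":0},{"translation":[0.03,0,0],"turn":0,"fingers":0},{"translation":[0.04,0,0],"turn":0,"fingers":0},{"translation":[0.05,0,0],"turn":0,"fingers":0}])

```text
t: 3.42
tool_pos: [0.4857, -0.1224, 0.2276]
eef_rot: [[0.16, 0.987, -0.0], [0.987, -0.16, 0.0], [-0.0, -0.0, -1.0]]
contact_force: [-1.3, -2.5, 2.6]
grip_width: -0.0004
```

Emit:
send_rows(plan=[{"translation":[0.01,0.0,0],"turn":0,"fingers":0},{"translation":[0.02,0,0],"turn":0,"fingers":0},{"translation":[0.03,0,0],"turn":0,"fingers":0},{"translation":[0.04,0,0],"turn":0,"fingers":0},{"translation":[0.05,0,0],"turn":0,"fingers":0}])

```text
t: 4.05
tool_pos: [0.4935, -0.0731, 0.2275]
eef_rot: [[0.16, 0.987, -0.001], [0.987, -0.16, 0.0], [-0.0, -0.001, -1.0]]
contact_force: [-3.4, -3.5, 1.4]
grip_width: 0.0001
```

Run:
```python
from h import *
P=np.array([.516,.059])-U[:2]*.115
go(*P,.228)
```

```text
4.05 [ 0.4935 -0.0731  0.2275] F [-3.4 -3.5  1.4] shift [ 0.019   0.0015 -0.0005] yaw x 80.8 q [ 34.  12. -31. 114.   8.  55. -10.]
```

Emit:
send_rows(plan=[{"translation":[0.006,0.0,0],"turn":0,"fingers":0},{"translation":[0.011,0,0],"turn":0,"fingers":0},{"translation":[0.015,0,0],"turn":0,"fingers":0},{"translation":[0.018,0,0],"turn":0,"fingers":0},{"translation":[0.02,0,0],"turn":0,"fingers":0}])

```text
t: 4.68
tool_pos: [0.4964, -0.0562, 0.2275]
eef_rot: [[0.162, 0.987, -0.002], [0.987, -0.162, -0.004], [-0.004, -0.001, -1.0]]
contact_force: [-3.7, -11.4, 0.7]
grip_width: -0.0001
```

The force rose to 11 N, so the tray is at its stop. I'll hold briefly, then back off and look.

Emit:
send_rows(plan=[{"translation":[0.001,0,0],"turn":0,"fingers":0},{"translation":[0.002,0,0],"turn":0,"fingers":0},{"translation":[0.002,0,0],"turn":0,"fingers":0}])

```text
t: 5.05
tool_pos: [0.4965, -0.056, 0.2275]
eef_rot: [[0.163, 0.987, -0.002], [0.987, -0.163, -0.006], [-0.006, -0.001, -1.0]]
contact_force: [-4.3, -11.3, 1.4]
grip_width: -0.0002
```

Emit:
send_rows(plan=[{"translation":[-0.005,0,0],"turn":0,"fingers":0},{"translation":[-0.02,0,0],"turn":0,"fingers":0},{"translation":[-0.045,0,0],"turn":0,"fingers":0},{"translation":[-0.07,0,0],"turn":0,"fingers":0},{"translation":[-0.08,0,0],"turn":0,"fingers":0}])

```text
t: 5.68
tool_pos: [0.4844, -0.1327, 0.2279]
eef_rot: [[0.163, 0.987, 0.001], [0.987, -0.163, -0.0], [-0.0, 0.001, -1.0]]
contact_force: [0.7, 0.0, -0.1]
grip_width: 0.0005
```

Run:
```python
from h import *
go(.516,.059,.50)
a=camera("top")["image"][:,:,::-1];b=camera("side")["image"][:,:,::-1]
cv2.imwrite("pics/c2.png",np.vstack([crop(a,240,180,160,75,5)[:350],crop(b,290,160,160,80,5)[:250]]))
```

```text
5.675 [ 0.4844 -0.1327  0.2279] F [ 0.7  0.  -0.1] shift [ 1.943e-01  2.000e-04 -2.722e-01] yaw x 80.6 q [ 39.  12. -29. 114.   7.  55.  -3.]
```

View pics/c2.png

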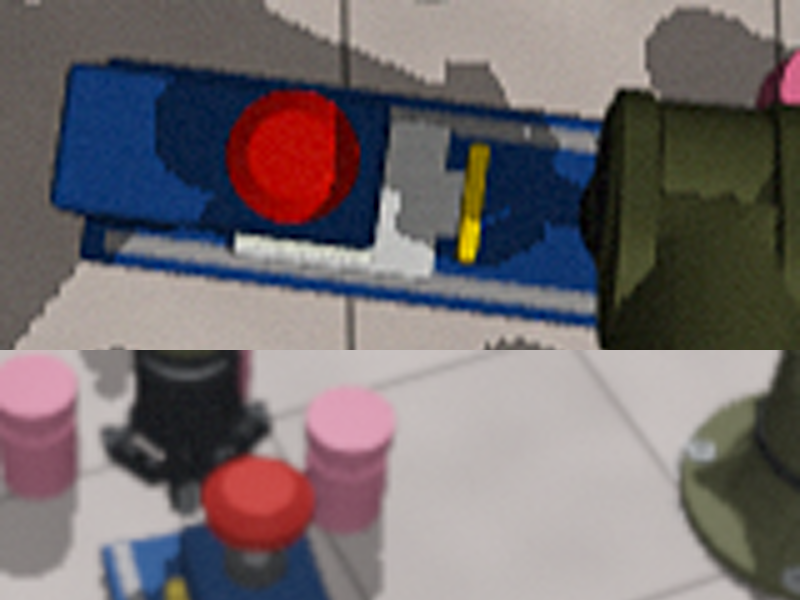

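The tray is in: the yellow plate moved from crop x≈690 to about 475. The knob hasn't moved. Next I rise and go over the knob.

Emit:
send_rows(plan=[{"translation":[0,0,-0.055],"turn":0,"fingers":0},{"translation":[0,0,-0.11],"turn":0,"fingers":0},{"translation":[0,0,-0.165],"turn":0,"fingers":0},{"translation":[0,0,-0.22],"turn":0,"fingers":0},{"translation":[0,0,-0.275],"turn":0,"fingers":0}])

```text
t: 6.4
tool_pos: [0.4845, -0.1293, 0.5047]
eef_rot: [[0.158, 0.987, 0.001], [0.987, -0.158, -0.0], [0.0, 0.001, -1.0]]
contact_force: [1.9, -0.2, 0.3]
grip_width: 0.0001
```

Emit:
send_rows(plan=[{"translation":[0.04,0,0],"turn":0,"fingers":0},{"translation":[0.08,0,0],"turn":0,"fingers":0},{"translation":[0.12,0,0],"turn":0,"fingers":0},{"translation":[0.16,0,0],"turn":0,"fingers":0},{"translation":[0.194,0,0],"turn":0,"fingers":0}])

```text
t: 7.02
tool_pos: [0.5153, 0.0638, 0.5028]
eef_rot: [[0.157, 0.988, 0.001], [0.988, -0.157, 0.001], [0.001, 0.0, -1.0]]
contact_force: [0.3, 0.1, -0.9]
grip_width: 0.0002
```

Run:
```python
from h import *
go(.516,.059,.473)
c=camera("top")
cv=lambda u,v:(240+u/5-.4,180+v/5-.4)
m=lambda *P: sum(at(c,*cv(*p),.09) for p in P)/len(P)
print("plate travel",(m((489,146),(478,262),(470,146),(460,262))-m((705,174),(694,288),(686,174),(675,288)))@U)
```

```text
7.025 [0.5153 0.0638 0.5028] F [ 0.3  0.1 -0.9] shift [-0.0047  0.0015  0.0298] yaw x 81.0 q [ 30.   3. -41.  91.   2.  87. -20.]
plate travel 0.12886747809491284
```

Emit:
send_rows(plan=[{"translation":[-0.003,0.001,0.01],"turn":0,"fingers":0},{"translation":[-0.003,0.001,0.02],"turn":0,"fingers":0},{"translation":[-0.003,0.001,0.028],"turn":0,"fingers":0},{"translation":[-0.003,0.001,0.036],"turn":0,"fingers":0},{"translation":[-0.003,0.001,0.044],"turn":0,"fingers":0}])

```text
t: 7.7
tool_pos: [0.5158, 0.0565, 0.4593]
eef_rot: [[0.162, 0.987, -0.0], [0.987, -0.162, -0.001], [-0.001, 0.0, -1.0]]
contact_force: [-3.2, -1.0, 7.9]
grip_width: 0.0002
```

Emit:
send_rows(plan=[{"translation":[0,0,0.005],"turn":0,"fingers":0},{"translation":[0,0,0.01],"turn":0,"fingers":0},{"translation":[0,0,0.014],"turn":0,"fingers":0},{"translation":[0,0,0.018],"turn":0,"fingers":0},{"translation":[0,0,0.02],"turn":0,"fingers":0}])

```text
t: 8.32
tool_pos: [0.5158, 0.0566, 0.4413]
eef_rot: [[0.162, 0.987, 0.001], [0.987, -0.162, -0.002], [-0.002, 0.001, -1.0]]
contact_force: [-8.6, -2.0, 23.2]
grip_width: 0.0002
```

23 N with the tip at 0.268 m means the plunger has moved 32 mm, which is the bottom. I'll hold a little firmer, then release.

Emit:
send_rows(plan=[{"translation":[0,0,0.002],"turn":0,"fingers":0},{"translation":[0,0,0.004],"turn":0,"fingers":0},{"translation":[0,0,0.004],"turn":0,"fingers":0},{"translation":[0,0,0.004],"turn":0,"fingers":0}])

```text
t: 8.82
tool_pos: [0.5155, 0.0569, 0.4412]
eef_rot: [[0.162, 0.987, 0.003], [0.987, -0.162, -0.004], [-0.003, 0.003, -1.0]]
contact_force: [-13.5, -2.5, 34.8]
grip_width: 0.0002
```

Emit:
send_rows(plan=[{"translation":[0,0,-0.01],"turn":0,"fingers":0},{"translation":[0,0,-0.022],"turn":0,"fingers":0},{"translation":[0,0,-0.034],"turn":0,"fingers":0},{"translation":[0,0,-0.06],"turn":0,"fingers":0},{"translation":[0,0,-0.1],"turn":0,"fingers":0}])

```text
t: 9.45
tool_pos: [0.5158, 0.0566, 0.5342]
eef_rot: [[0.161, 0.987, -0.002], [0.987, -0.161, -0.0], [-0.001, -0.002, -1.0]]
contact_force: [0.1, 0.4, -0.0]
grip_width: -0.0001
```

Emit:
send_rows(plan=[{"translation":[-0.04,0,0],"turn":0,"fingers":0},{"translation":[-0.08,0,0],"turn":0,"fingers":0},{"translation":[-0.12,0,0],"turn":0,"fingers":0},{"translation":[-0.16,0,0],"turn":0,"fingers":0},{"translation":[-0.2,0,0],"turn":0,"fingers":0}])

```text
t: 10.07
tool_pos: [0.4835, -0.1418, 0.5344]
eef_rot: [[0.161, 0.987, 0.0], [0.987, -0.161, -0.0], [-0.0, 0.0, -1.0]]
contact_force: [0.2, 0.1, 0.2]
grip_width: -0.0003
```

Run:
```python
from h import *
go(.516,.059,.473)
a=camera("top")["image"][:,:,::-1];b=camera("side")["image"][:,:,::-1]
cv2.imwrite("pics/c3.png",np.vstack([crop(a,240,180,160,75,5)[:350],crop(b,290,160,160,80,5)[:250]]))
```

```text
10.075 [ 0.4835 -0.1418  0.5344] F [0.2 0.1 0.2] shift [ 0.2034 -0.0003  0.0614] yaw x 80.7 q [ 42.  -0. -29.  90.  -0.  90.   4.]
```

View pics/c3.png

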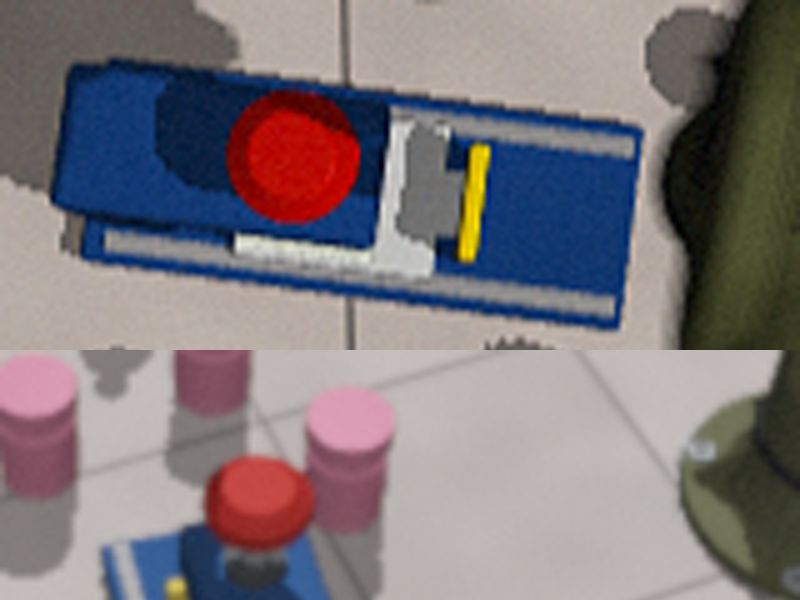

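The knob is back at its starting pixels, (294,155) in the top crop and (260,490) in the side crop. The tray is still fully in with the plate at about (475,203), and the arm is clear.

```bash
python3 -c "
from cell import *
print(job_done())"
```

```text
the job is handed in; nothing more can be done
None
```

I pushed the tray in to its stop with the fingers shut, pressed the knob to the bottom once, let it spring back and handed the job in at about 10 s. As far as my checks could see, it worked, but the head hid the jar and cap after capping. The cap being home and the jar standing upright and centred are therefore inferred from the plunger, not seen.

- **Tray:** the plate travelled about 0.129 m in the pictures against the 0.130 m given. The push force rose to about 11 N at the stop.
- **Plunger:** the knob stopped at about 32 mm of travel and stayed there as the force rose from 23 to 35 N. That is the depth given for the cap fully home; with no jar it would have gone to 36 mm.
- **Afterwards:** the knob was back at its starting pixels in both views, the tray was still in, and the measured force on the tool was about zero.
- **Other glassware:** the last pictures covered only the area around the press. The arm stayed clear of the glassware on the planned path, but I did not measure those pieces again at the end.

The only hitch was one move call refused because I left out the finger value; the arm did not move.

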